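# Hang the gauge holder on the spring balancer arm

### The job

Swing the stiff toggle clamp open, then lift the steel gauge holder off the shelf and hang it by its crossbar in the two notches of the fork on the yellow spring balancer arm. Let the arm sink slowly under the load and let go only once the arm has settled and carries the whole weight, so that it never drops, jumps back up or is pressed hard. Leave the clamp open and the other things on the shelf where they are.

Things in the scene. Friction and masses are not known exactly. Their poses are not given: they have to be found in the camera images.
- holder: worn steel gauge holder, loose on the shelf, 0.3 to 0.9 kg (unknown). Origin: centre of underside; z up, x along crossbar. Foot 60 x 50 x 8 mm (x, y, z); round stem 14 mm; dial 32 mm across on the stem's +y side, 20 to 52 mm up; round crossbar 10 mm thick, 80 mm long, 120 mm up; square dark head 24 x 24 mm, 130 to 185 mm up. Hangs upright by its crossbar
- crossbar (a point): middle of the holder's crossbar, 120 mm above its underside. Held some mm off the seat it rides on one sloping side of the notches and pushes the hand sideways, and the upward force is then no true sign of the load carried; as the arm sinks, the seat also moves a few mm along the arm on its arc
- head (a point): grip point in the square head, 165 mm above the holder's underside (head top 20 mm higher), gripped from above. Fingers at the head's +x and -x sides (along the crossbar) keep clear of the fork and arm
- shelf: white enamelled steel shelf, fixed, 260 (x) x 460 (y) mm, top surface 50 mm above the origin (origin: centre of its underside, on the bench); 16 mm high lip along its +x edge. The holder stands about 80 mm to +y of its centre, the clamp pivot 30 mm to -y, on its middle line
- clamp (a joint): toggle clamp angle, rad: 0 = closed with its rubber tip over the holder's foot, grows as the handle is swung away from the holder (towards the shelf's -y) and down, to 1.2 at the stop; 0.7 or more is clear of the holder. Stiff friction (0.4 N m), stays where it is left
- clamp_pivot (a point): pivot of the toggle clamp, 35 mm above the shelf top and 110 mm from the holder's stem; the hinge axis is the shelf's x
- clamp_handle (a point): end of the clamp's red round handle (18 mm thick), 100 mm from the pivot; when closed the handle stands up from the pivot, leaning 0.25 rad away from the holder
- post: yellow post of the balancer, fixed, round base 130 mm across, 230 mm tall; origin at the centre of its underside; the arm reaches out from it along the post's own -y
- balancer_hinge (a point): hinge of the arm on the post, 200 mm up; its axis is the post's x
- balancer (a joint): balancer arm angle, rad: 0 unloaded (tip 0.25 rad above level), grows as the arm sinks, stop at 0.62. Spring: about 5 N m per rad, some 75 N per metre at the fork; the whole load sinks it 35 to 125 mm. Little friction or damping: released too early it drops, pressed too low it jumps up. Its fork should at no time move faster than about 50 mm/s
- fork (a point): crossbar's seat: where its middle lies in both notches, at the arm tip, 260 mm from the hinge; moves with the arm. x: seated crossbar's line; -y: out of the fork's open end. Two prongs 10 mm wide, 30 mm clear between (the stem goes in from the open end), from 17 mm beyond to 45 mm behind the seat, to 18 mm below it. V notches, 45 degree sides up to 7 mm above and 14 mm either way
- lift_sub: green painted lift sub stub, 60 mm across, 90 mm tall, origin at its underside; leave alone
- cap1: yellow plastic thread cap, 62 mm across, 32 mm tall, origin at its underside; leave alone
- cap2: second yellow thread cap, same size; leave alone
- mirror: stainless inspection mirror lying flat, 155 mm long along its x, 8 mm thick, disc at its +x end; leave alone
There are look-alikes about, which are no part of the job. Several things have the shape of the holder; the one meant has the colours described above.

How it is judged:
On the way, in this order (a step that is already met when the one before it is completed fails the run):
1. the clamp is swung open (0.7 rad or more) while the holder still stands in its place (value of joint clamp above 0.7 rad and distance of holder from where it was at the start of the episode below 0.012 m), for 0.1 s.
2. the crossbar lies in the notches and the arm has sunk and stands still with the holder still held (distance between crossbar and fork below 0.01 m and value of joint balancer above 0.08 rad and velocity of joint balancer between -0.06 and 0.06 rad/s and contact force between the fingers and holder above 0.5 N), for 0.2 s.
At the end, for the whole second after the job is handed in: Holder hangs released in both notches (crossbar middle within 8 mm of the seat, within 0.15 rad of its line, upright within 0.2 rad), at rest (arm under 0.15 rad/s, holder 0.05 m/s), arm sunk over 0.08 rad; clamp open over 0.65 rad; lift sub, caps, mirror within 20 mm of their starts (distance between crossbar and fork below 0.008 m and angle between the x axis of holder and the x axis of fork, either way round below 0.15 rad and angle between holder's own z axis and vertical below 0.2 rad and value of joint balancer above 0.08 rad and velocity of joint balancer between -0.15 and 0.15 rad/s and linear speed of holder below 0.05 m/s and value of joint clamp above 0.65 rad and distance of each of lift_sub, cap1, cap2, mirror from where it was at the start of the episode below 0.02 m); the robot touches nothing.
It fails at once if the holder is dragged out (over 15 mm) from under the clamp while that is not open (under 0.4 rad) (value of joint clamp below 0.4 rad and distance of holder from where it was at the start of the episode above 0.015 m).
It fails at once if the balancer arm, sunk by over 0.05 rad, drops faster than 0.22 rad/s (57 mm/s at the fork) (value of joint balancer above 0.05 rad and velocity of joint balancer above 0.22 rad/s).
It fails at once if the balancer arm, sunk by over 0.05 rad, jumps up faster than 0.22 rad/s (57 mm/s at the fork) (value of joint balancer above 0.05 rad and velocity of joint balancer below -0.22 rad/s).
It fails at once if the holder is pressed on the arm with more than 18 N, twice the heaviest load (contact force between holder and balancer above 18 N).
It fails at once if a bystander is displaced by more than 20 mm (distance of any of lift_sub, cap1, cap2, mirror from where it was at the start of the episode above 0.02 m).
It also fails if it takes over 72 s, if anything falls off the work surface, if the arm or the gripper's body presses on something with over 40 N, if the wrist force passes 120 N, or if a joint passes its speed limit or range.

### The arm

A 6-joint arm with a two-finger parallel gripper is mounted at the origin on the work surface. World frame = base frame: x ahead of the robot, y to its left, z up, the work surface at z = 0. Lengths are in m, angles in rad, forces in N, time in s.
With the tool pointing down it reaches from about 0.275 to 0.725 m from the base axis. Payload 15.9 kg.
Tool frame: the origin (TCP) lies on the centre line of the jaws, within the pads' length; the fingertips stand 14 mm ahead of it and the grasp point (between the pads) lies 5 mm behind it (tip_extent is the distance from the TCP to the fingertips, in m); z points along the fingers, y is the line along which they close (so a half turn about z gives the same grasp; the last joint's range is limited). The gripper opens to 85 mm and grips with 20 to 120 N. Pads are 22 mm wide; open, the fingers measure 114 mm over their backs; the gripper's body (76 mm by 85 mm) begins 54 mm behind the grasp point. The pads swing forward as they close: fully open they stand 13 mm farther back than shut.
Start: joints at [-1.317, 0.213, -0.034, 1.323, 0, 1.571], TCP at [0.126, -0.484, 0.245] pointing down, gripper open.
Joint ranges: [-2.98, 2.98], [-0.74, 1.72], [-1.14, 1.35], [-2.1, 2.04], [-1.57, 1.44], [-3.14, 3.14]. Speed limits (rad/s): [1.89, 1.89, 2.39, 2.57, 3.14, 3.14].

### API

Orientations are given as a unit quaternion [w, x, y, z].
In Python, from station import get_obs, capture, finish_job, tip_extent gives the robot as it stands. The module is installed in compiled form; this text tells all that it offers.
- The arm moves only by the tool step_arm, never from a script. Its argument "steps" is a list of rows, each a list of 7 numbers: the shift along the world's x, y, z scaled (see below), then the turn, a rotation vector about the world's x, y, z scaled (see below), then the closure, from -1 (fully open) to 1 (shut), so that 0 is half open. A call has 1 to 10 rows; each row shifts and turns the commanded pose from where the row before left it; what a row does not reach is not made up. The controller multiplies each number of a shift by 0.02 m and each number of a turn by 0.1 rad. A row lasts 1/8 s, in which the tool goes at most 62.5 mm and 10.7 degrees, less where a joint would pass 70% of its speed; a pose out of reach is approached as far as the arm can. A call with a number of a shift or a turn outside -1 to 1 is refused whole. A call with a gripper value outside its range is refused whole. The fingers move at their own pace and stop on an object; "newtons" is the grip in N (left out, the last holds). Time passes only in rows, so rows that do not move let the fingers close. It gives the time, the measured TCP pose, the force, the opening and the grip force at its end, in the units of the state.
- get_obs(): the state, without advancing time (a new reading comes with each control period).
- capture(name): name is "scene" or "top"; returns a dict with "pixels" (480x640x3 uint8, red, green, blue), "range_z" (480x640 float32, m along the optical axis (not along the pixel's ray), 0 where there is no reading), "fx", "fy", "cx", "cy" (pixels), "D" ([k1, k2, p1, p2, k3] as OpenCV has them; the pictures are not rectified), "extrinsics" (4x4, takes a point from camera to world coordinates). Camera axes: x right, y down, z forward; pixel columns grow to the right and rows downward; lengths in m; the calibration is good to about 2 mm. A picture is of the moment at which its call begins.
- finish_job(): hands the job in; it is judged then, once.
The state is a dict: "time_s": time; "joints": joint angles; "dq": joint speeds; "joint_torque": joint torques, N m; "eef_pos": TCP position; "tool_rot": TCP orientation; "contact_force": force on the tool from outside, world axes, zero at the start; "torque": the same for the moment, N m; "width": finger opening in m; "grip_force": force on a finger pad.
Only numpy, scipy, OpenCV 4.12 (cv2) and the standard library are available. Lean on these libraries where they do the work, as an engineer would, in place of code of your own. Each camera call takes 0.05 s, during which the arm holds its last target. There are 200 camera calls.

## Working session

There is one attempt and no reset: what is moved stays moved. The work goes in short steps, Python scripts to look and compute and a tool call to move; the robot and the scene stay as the last step left them, time stands still between calls to the robot, and variables do not carry over. Pictures are saved under pics/ and viewed, at most 10 in all, crops included, and the job is handed in when it is done.

Besides the shell and the picture viewer there is one more tool, called after ">>>" by a JSON object that holds its "name" and its "arguments", one argument or row to a line. step_arm: Moves the arm, as the interface text tells. Shifts and turns lie within -1 to 1; 1 stands for 0.02 m of shift or 0.1 rad of turn. Its arguments: {"type":"object","properties":{"steps":{"type":"array","items":{"type":"array","items":{"type":"number"}}},"newtons":{"type":"number"}},"required":["steps"]}

```bash
mkdir -p pics
cat > h.py <<'E'
import numpy as np, cv2
from station import get_obs, capture, finish_job, tip_extent
def save(n,f):
    c=capture(n); cv2.imwrite(f'pics/{f}.png',c['pixels'][...,::-1]); np.savez(f'{f}.npz',**c); return c
def load(f): return np.load(f'{f}.npz')
def cloud(c):
    h,w=c['range_z'].shape; v,u=np.mgrid[:h,:w].astype(np.float32)
    K=np.array([[c['fx'],0,c['cx']],[0,c['fy'],c['cy']],[0,0,1]],float)
    p=cv2.undistortPoints(np.stack([u.ravel(),v.ravel()],1)[:,None].astype(np.float64),K,np.array(c['D'],float))[:,0]
    z=c['range_z'].ravel(); P=np.c_[p*z[:,None],z]
    E=c['extrinsics']; W=P@E[:3,:3].T+E[:3,3]; W[z==0]=np.nan
    return W.reshape(h,w,3)
E
python3 - <<'E'
from h import *
for n in('scene','top'):
    c=save(n,n+'0'); print(n,c['extrinsics'].round(3).tolist())
print(get_obs(),tip_extent)
E
```

```text
scene [[-0.505, 0.69, -0.519, 1.195], [0.863, 0.392, -0.318, 0.487], [-0.016, -0.608, -0.794, 1.08], [0.0, 0.0, 0.0, 1.0]]
top [[-0.003, -0.993, 0.117, 0.468], [-1.0, 0.005, 0.019, 0.104], [-0.02, -0.117, -0.993, 1.246], [0.0, 0.0, 0.0, 1.0]]
{'time_s': 0.1, 'joints': array([-1.31697204e+00,  2.13326478e-01, -3.49943491e-02,  1.32349054e+00,
        7.05723677e-06,  1.57075388e+00]), 'dq': array([ 0.0003491 ,  0.00051364,  0.00217853,  0.0017484 ,  0.00118363,
       -0.00012741]), 'joint_torque': array([ 8.64323192e-04, -6.87244606e+01,  4.87805486e+01,  1.21285109e-02,
        4.11605470e-05,  4.71268720e-05]), 'eef_pos': array([ 0.12548274, -0.48369733,  0.24485667]), 'tool_rot': array([-5.03884775e-04,  9.91954644e-01,  1.26592761e-01, -6.07265741e-05]), 'contact_force': array([-0.11209787, -0.57799813,  0.95834213]), 'torque': array([ 0.03312074, -0.03723342, -0.03942327]), 'grip_force': 0.0, 'width': 0.08523885465195087} 0.014
```

View pics/scene0.png

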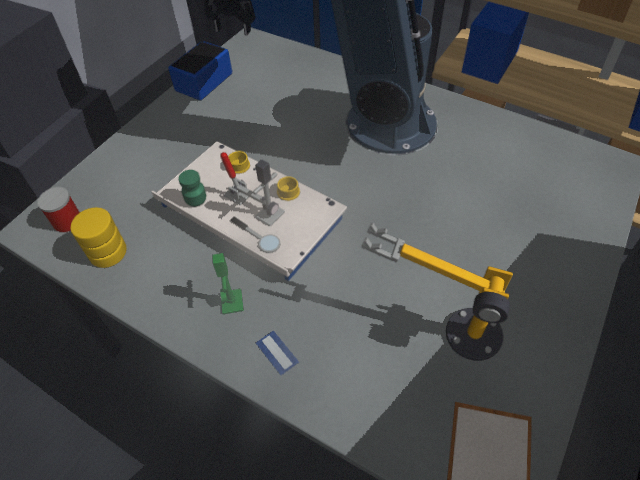

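View pics/top0.png

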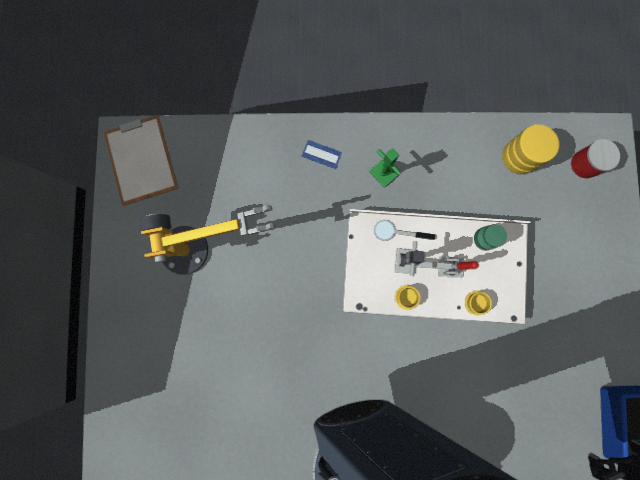

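The scene picture shows the steel holder (head at 263,170), the red clamp handle (228,165), and the fork (385,243) on the yellow arm. The top picture shows the holder at (410,258), the handle end at (472,265), and the fork at (255,218).

Run:
```python
from h import *
t=load('top0');s=load('scene0')
def crop(c,u,v,w,h,k): return cv2.resize(c['pixels'][v:v+h,u:u+w,::-1],(w*k,h*k),interpolation=cv2.INTER_CUBIC)
A=crop(t,385,230,100,75,4);B=crop(t,225,190,100,75,4);C=crop(s,210,145,100,75,4);D=crop(s,350,210,100,75,4)
cv2.imwrite('pics/c1.png',np.vstack([np.hstack([A,B]),np.hstack([C,D])]))
T=cloud(t);S=cloud(s)
# shelf top plane points
for nm,W in(('top',T),('scene',S)):
    m=(abs(W[...,2]-.05)<.005)&(W[...,1]<.1)&(W[...,0]<.62)&(W[...,0]>.3)
    pts=W[m][:,:2].astype(np.float32); print(nm,m.sum(),cv2.minAreaRect(pts), np.nanmedian(W[m][:,2]))
    # head: high dark points near shelf
    m=(W[...,2]>.21)&(W[...,2]<.26)&(abs(W[...,0]-.47)<.12)&(abs(W[...,1]+.1)<.18)
    print('head',m.sum(),W[m].min(0),W[m].max(0),np.median(W[m],0)) if m.sum() else 0
    hsv=cv2.cvtColor(t['pixels'] if nm=='top' else s['pixels'],cv2.COLOR_RGB2HSV)
    r=((hsv[...,0]<8)|(hsv[...,0]>172))&(hsv[...,1]>150)&(W[...,2]>.06)&(W[...,2]<.25)&(W[...,0]<.6)&(W[...,1]>-.35)
    P=W[r]; print('red',r.sum()); q=P[np.argsort(P[:,2])]; print(q[:5].round(3).tolist(),q[-8:].round(3).tolist())
    y=(hsv[...,0]>15)&(hsv[...,0]<30)&(hsv[...,1]>170)&(W[...,2]>.1)&(W[...,1]>.1)
    P=W[y]; print('yel',y.sum(),P.min(0),P.max(0))
    b=np.round(P[:,1]/.03)
    for k in np.unique(b): print(P[b==k].mean(0).round(4),(b==k).sum(), P[b==k][:,2].max().round(3))
    g=(W[...,2]>.12)&(hsv[...,1]<80)&(W[...,1]>.1)&(W[...,1]<.5)&(W[...,2]<.4)&(W[...,0]>.45)
    P=W[g]; print('fork',g.sum(), P.min(0),P.max(0))
```

```text
top 12925 ((0.5138546824455261, -0.16856758296489716), (0.45901569724082947, 0.24508534371852875), 85.83401489257812) 0.049262537919593674
head 135 [ 0.52211987 -0.09902367  0.21121992] [ 0.54671087 -0.07734448  0.23933978] [ 0.53412766 -0.08755882  0.23340014]
red 131
[[0.523, -0.202, 0.122], [0.516, -0.201, 0.122], [0.518, -0.201, 0.125], [0.525, -0.203, 0.125], [0.522, -0.203, 0.128]] [[0.519, -0.225, 0.193], [0.515, -0.225, 0.193], [0.519, -0.218, 0.193], [0.515, -0.223, 0.193], [0.515, -0.218, 0.194], [0.519, -0.227, 0.194], [0.519, -0.222, 0.194], [0.212, 0.08, 0.221]]
yel 473 [0.53766688 0.2973984  0.1010295 ] [0.61238241 0.51532209 0.25612686]
[0.6016 0.3009 0.2525] 19 0.256
[0.5888 0.3323 0.243 ] 7 0.249
[0.5856 0.3584 0.2383] 10 0.243
[0.5777 0.3908 0.2268] 13 0.235
[0.5719 0.4212 0.219 ] 13 0.231
[0.5558 0.4584 0.1987] 72 0.232
[0.573  0.4791 0.2015] 292 0.232
[0.5773 0.5034 0.2241] 47 0.232
fork 882 [0.52557274 0.21808708 0.16214466] [0.64207999 0.4998575  0.27632391]
scene 7860 ((0.5027152299880981, -0.5268826484680176), (1.1745768785476685, 0.315768301486969), 85.586341
[... 195 characters left out ...]
0.205, 0.123], [0.524, -0.204, 0.125], [0.522, -0.208, 0.125], [0.521, -0.205, 0.126]] [[0.523, -0.225, 0.191], [0.526, -0.223, 0.191], [0.52, -0.227, 0.192], [0.525, -0.22, 0.192], [0.521, -0.22, 0.192], [0.518, -0.228, 0.193], [0.516, -0.223, 0.193], [0.523, -0.221, 0.194]]
yel 1731 [-0.65579452  0.29642905  0.10075788] [0.63095227 0.51678072 0.25812661]
[0.6064 0.3063 0.2507] 114 0.258
[0.6023 0.33   0.2444] 195 0.254
[0.5967 0.3599 0.2364] 202 0.246
[0.5909 0.39   0.2287] 203 0.24
[0.5855 0.42   0.2209] 204 0.23
[0.5702 0.4519 0.2131] 235 0.234
[0.564  0.4797 0.2171] 400 0.233
[0.5576 0.5023 0.2135] 178 0.232
fork 1237 [0.5477346  0.21772803 0.16729715] [0.64247632 0.49999261 0.27670474]
```

View pics/c1.png

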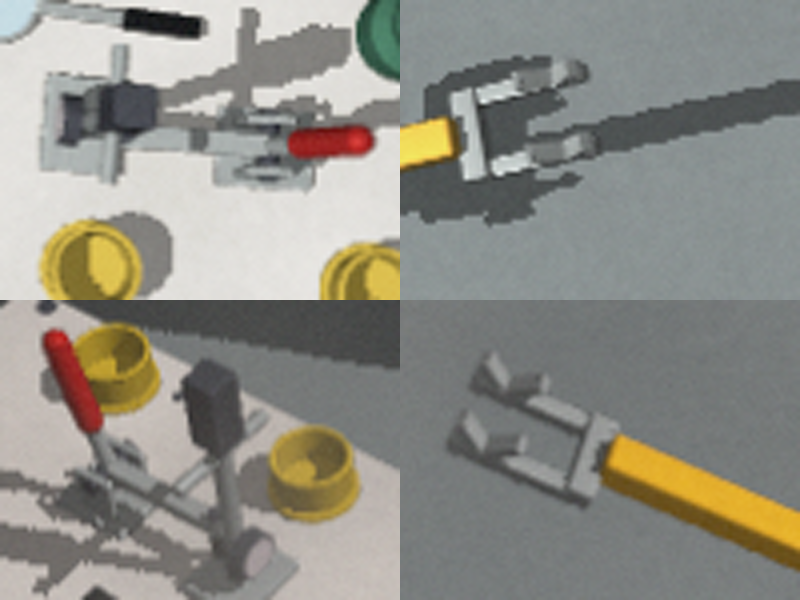

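The crop shows the crossbar ends at top pixels (415,243) and (414,273). The head top is near (417,257), the handle tip is at (477,265), and the V notches are near (366,230) and (360,247) in the top crop's fork region. The dial faces away from the clamp.

Run:
```python
from h import *
for nm in('top0','scene0'):
    c=load(nm);W=cloud(c);hsv=cv2.cvtColor(c['pixels'],cv2.COLOR_RGB2HSV)
    box=(abs(W[...,0]-.535)<.06)&(abs(W[...,1]+.088)<.045)
    m=box&(W[...,2]>.231)&(W[...,2]<.245);P=W[m]; print(nm,'headtop',m.sum(),P.mean(0).round(4),cv2.minAreaRect(P[:,:2].astype(np.float32)))
    m=box&(abs(W[...,2]-.17)<.014)&((abs(W[...,0]-.535)>.016));P=W[m]
    print('bar',m.sum(),P.mean(0).round(4),np.polyfit(P[:,0],P[:,1],1),P[:,0].min(),P[:,0].max())
    m=box&(abs(W[...,2]-.058)<.003); P=W[m]; print('foot',m.sum(),P.min(0).round(3),P.max(0).round(3),cv2.minAreaRect(P[:,:2].astype(np.float32)))
    g=(hsv[...,0]>65)&(hsv[...,0]<95)&(hsv[...,1]>100)&(W[...,2]>.06)&(W[...,1]<-.15)&(W[...,0]<.65)
    P=W[g]; print('sub',P.min(0).round(3),P.max(0).round(3))
    # fork in arm frame: use arm direction
    d=np.array([.181,-.983,0]);n=np.array([.983,.181,0])
    f=(W[...,2]>.2)&(hsv[...,1]<80)&(W[...,1]>.19)&(W[...,1]<.32)&(W[...,2]<.35)&(W[...,0]>.55)&(W[...,0]<.7)
    P=W[f]; o=np.array([.6064,.3063,0]); s=(P-o)@d; l=(P-o)@n
    for k in np.unique(np.round(s/.006)):
        q=np.round(s/.006)==k; 
        for sd in(-1,1):
            a=q&(np.sign(l)==sd)
            if a.sum(): print(int(k*6),sd,a.sum(),'l %.3f..%.3f z %.3f..%.3f'%(l[a].min(),l[a].max(),P[a][:,2].min(),P[a][:,2].max()))
```

```text
top0 headtop 106 [ 0.5342 -0.0888  0.2343] ((0.5340518951416016, -0.08821152150630951), (0.021335378289222717, 0.023687362670898438), 89.14413452148438)
bar 82 [ 0.5386 -0.0896  0.1726] [-0.13419091 -0.01738016] 0.4959838700574247 0.5737677803177526
foot 193 [ 0.484 -0.133  0.055] [ 0.595 -0.044  0.061] ((0.5496644973754883, -0.07747134566307068), (0.08533404022455215, 0.11411896347999573), 76.03864288330078)
sub [ 0.099 -0.632  0.065] [ 0.617 -0.261  0.392]
0 -1 1 l -0.013..-0.013 z 0.237..0.237
6 -1 4 l -0.027..-0.013 z 0.242..0.244
6 1 4 l 0.008..0.022 z 0.242..0.251
12 -1 35 l -0.028..-0.002 z 0.240..0.248
12 1 28 l 0.001..0.021 z 0.241..0.248
18 -1 36 l -0.027..-0.001 z 0.233..0.250
18 1 29 l 0.000..0.023 z 0.242..0.249
24 -1 34 l -0.028..-0.001 z 0.236..0.250
24 1 26 l 0.001..0.022 z 0.237..0.250
30 -1 15 l -0.027..-0.017 z 0.239..0.250
30 1 14 l 0.012..0.022 z 0.237..0.248
36 -1 15 l -0.028..-0.017 z 0.236..0.250
36 1 17 l 0.012..0.023 z 0.241..0.251
42 -1 12 l -0.027..-0.018 z 0.242..0.252
42 1 12 l 0.012..0.022 z 0.245..0.251
48 -1 14 l -0.027..-0.018 z 0.241..0.269
48 1 13 
[... 1294 characters left out ...]
 -0.030..-0.019 z 0.239..0.249
36 1 21 l 0.009..0.021 z 0.240..0.250
42 -1 21 l -0.030..-0.019 z 0.239..0.252
42 1 20 l 0.011..0.023 z 0.241..0.252
48 -1 32 l -0.030..-0.019 z 0.237..0.267
48 1 33 l 0.011..0.022 z 0.238..0.268
54 -1 33 l -0.030..-0.017 z 0.244..0.268
54 1 31 l 0.011..0.021 z 0.244..0.268
60 -1 25 l -0.030..-0.019 z 0.247..0.265
60 1 26 l 0.012..0.023 z 0.245..0.267
66 -1 27 l -0.030..-0.018 z 0.243..0.262
66 1 25 l 0.010..0.022 z 0.246..0.263
72 -1 29 l -0.028..-0.019 z 0.247..0.272
72 1 33 l 0.011..0.022 z 0.247..0.271
78 -1 35 l -0.031..-0.018 z 0.248..0.277
78 1 36 l 0.009..0.022 z 0.250..0.277
84 -1 17 l -0.031..-0.018 z 0.248..0.274
84 1 15 l 0.010..0.020 z 0.250..0.274
```

>>> {"name": "step_arm", "arguments": {
  "steps": [
    [0.98,0.76,0.25,0,0,-0.2,1],
    [0.98,0.76,0.25,0,0,-0.2,1],
    [0.98,0.76,0.25,0,0,-0.2,1],
    [0.98,0.76,0.25,0,0,-0.2,1],
    [0.98,0.76,0.25,0,0,-0.2,1],
    [0.98,0.76,0.25,0,0,-0.2,1],
    [0.98,0.76,0.25,0,0,-0.2,1],
    [0.98,0.76,0.25,0,0,-0.2,1],
    [0.98,0.76,0.25,0,0,-0.2,1],
    [0.98,0.76,0.25,0,0,-0.2,1]
  ],
  "newtons": 30
}}

```text
time_s: 1.35
eef_pos: [0.322, -0.3313, 0.2953]
tool_rot: [-0.0, 1.0, 0.027, -0.0]
contact_force: [0.1, -1.7, -0.9]
width: 0.0001
grip_force: 0.0
```

>>> {"name": "step_arm", "arguments": {
  "steps": [
    [0.98,0.76,0,0,0,0,1],
    [0.98,0.76,0,0,0,0,1],
    [0.98,0.76,0,0,0,0,1],
    [0.98,0.76,0,0,0,0,1],
    [0.98,0.76,0,0,0,0,1],
    [0.98,0.76,0,0,0,0,1],
    [0.98,0.76,0,0,0,0,1],
    [0.98,0.76,0,0,0,0,1],
    [0.98,0.76,0,0,0,0,1],
    [0.98,0.76,0,0,0,0,1]
  ]
}}

```text
time_s: 2.6
eef_pos: [0.518, -0.1793, 0.295]
tool_rot: [-0.0, 1.0, 0.027, -0.0]
contact_force: [-0.1, -0.2, -0.3]
width: 0.0001
grip_force: 0.0
```

>>> {"name": "step_arm", "arguments": {
  "steps": [
    [0,0,-0.89,0,0,0,1],
    [0,0,-0.89,0,0,0,1],
    [0,0,-0.89,0,0,0,1],
    [0,0,-0.89,0,0,0,1],
    [0,0,-0.89,0,0,0,1],
    [0,0,-0.89,0,0,0,1],
    [0,0,-0.89,0,0,0,1],
    [0,-0.4,0,0,0,0,1],
    [0,-0.4,0,0,0,0,1],
    [0,-0.4,0,0,0,0,1]
  ]
}}

```text
time_s: 3.85
eef_pos: [0.5177, -0.2044, 0.1713]
tool_rot: [-0.0, 1.0, 0.027, 0.0]
contact_force: [-0.0, 7.0, -2.1]
width: -0.0
grip_force: 2.6
```

>>> {"name": "step_arm", "arguments": {
  "steps": [
    [0,-0.4,-0.08,0,0,0,1],
    [0,-0.35,-0.15,0,0,0,1],
    [0,-0.35,-0.2,0,0,0,1],
    [0,-0.3,-0.22,0,0,0,1],
    [0,-0.3,-0.25,0,0,0,1],
    [0,-0.3,-0.3,0,0,0,1],
    [0,-0.3,-0.3,0,0,0,1],
    [0,-0.3,-0.3,0,0,0,1],
    [0,-0.3,-0.3,0,0,0,1],
    [0,-0.15,-0.3,0,0,0,1]
  ]
}}

```text
time_s: 5.1
eef_pos: [0.5177, -0.2654, 0.123]
tool_rot: [-0.0, 1.0, 0.027, 0.0]
contact_force: [-1.1, 6.3, 4.3]
width: -0.0001
grip_force: 2.6
```

Run:
```python
from h import *
c=save('scene','scene1');W=cloud(c);hsv=cv2.cvtColor(c['pixels'],cv2.COLOR_RGB2HSV)
r=((hsv[...,0]<8)|(hsv[...,0]>172))&(hsv[...,1]>150)&(W[...,2]>.06)&(W[...,2]<.25)&(W[...,0]<.6)&(W[...,0]>.47)&(W[...,1]>-.35)
P=W[r];print(r.sum(),P.min(0),P.max(0)); v=P-P.mean(0); d=np.linalg.svd(v)[2][0]; print(d, 'lean',np.arctan2(abs(d[1]),abs(d[2]))-.25)
```

```text
82 [ 0.5062633  -0.30333397  0.09682044] [ 0.52522458 -0.23202723  0.13838971]
[ 0.03619356  0.96690329 -0.25256298] lean 1.0652969871325246
```

>>> {"name": "step_arm", "arguments": {
  "steps": [
    [0,0.2,1,0,0,0,1],
    [0,0,1,0,0,0,1],
    [0,0,1,0,0,0,1],
    [0,0,1,0,0,0,1],
    [0,0,1,0,0,1,1],
    [0,0,1,0,0,1,0],
    [0,0.5,1,0,0,1,-1],
    [0.1,0.9,0.9,0,0,1,-1],
    [0.1,0.9,0.9,0,0,1,-1],
    [0.1,0.9,0,0,0,1,-1]
  ]
}}

```text
time_s: 6.4
eef_pos: [0.5242, -0.1971, 0.3004]
tool_rot: [0.001, 0.947, 0.323, 0.001]
contact_force: [0.7, 0.4, -0.5]
width: 0.0855
grip_force: 0.0
```

>>> {"name": "step_arm", "arguments": {
  "steps": [
    [0.1,0.9,0,0,0,1,-1],
    [0.1,0.9,0,0,0,1,-1],
    [0.1,0.9,0,0,0,1,-1],
    [0.1,0.9,0,0,0,1,-1],
    [0.1,0.9,0,0,0,1,-1],
    [0.1,0.8,0,0,0,1,-1],
    [0,0,0,0,0,1,-1],
    [0,0,0,0,0,1,-1],
    [0,0,0,0,0,0,-1]
  ]
}}

```text
time_s: 7.52
eef_pos: [0.5357, -0.0913, 0.299]
tool_rot: [0.0, 0.747, 0.664, 0.0]
contact_force: [0.5, 1.0, -0.7]
width: 0.0856
grip_force: 0.0
```

Run:
```python
from h import *
c=save('scene','scene2');W=cloud(c)
cv2.imwrite('pics/s2.png',cv2.resize(c['pixels'][100:310,150:430,::-1],None,fx=2.8,fy=2.8,interpolation=cv2.INTER_CUBIC))
box=(abs(W[...,0]-.535)<.06)&(abs(W[...,1]+.088)<.045)
m=box&(W[...,2]>.228)&(W[...,2]<.245);P=W[m]; print('headtop',m.sum(),P.mean(0),P.min(0),P.max(0))
m=box&(abs(W[...,2]-.17)<.012)&((abs(W[...,0]-.535)>.016));P=W[m]
print('bar',m.sum(),P.mean(0).round(4),np.polyfit(P[:,0],P[:,1],1),P[:,0].min(),P[:,0].max())
o=get_obs();print(o['eef_pos'],o['tool_rot'],o['contact_force'],o['joints'])
```

```text
headtop 97 [ 0.53623266 -0.08920885  0.23350494] [ 0.52322237 -0.10327368  0.22802624] [ 0.54821222 -0.07711926  0.23778211]
bar 68 [ 0.5386 -0.0905  0.1734] [-0.11428942 -0.02891848] 0.4938904774618885 0.5744067622573884
[ 0.53563446 -0.09125688  0.29894033] [2.61985653e-04 7.48038612e-01 6.63655155e-01 3.22391653e-05] [-0.01614379 -0.42468554 -0.18976845] [-1.68597087e-01  3.05073466e-01  2.21296764e-01  1.48657068e+00
 -2.77765395e-04  1.52160634e+00]
```

View pics/s2.png

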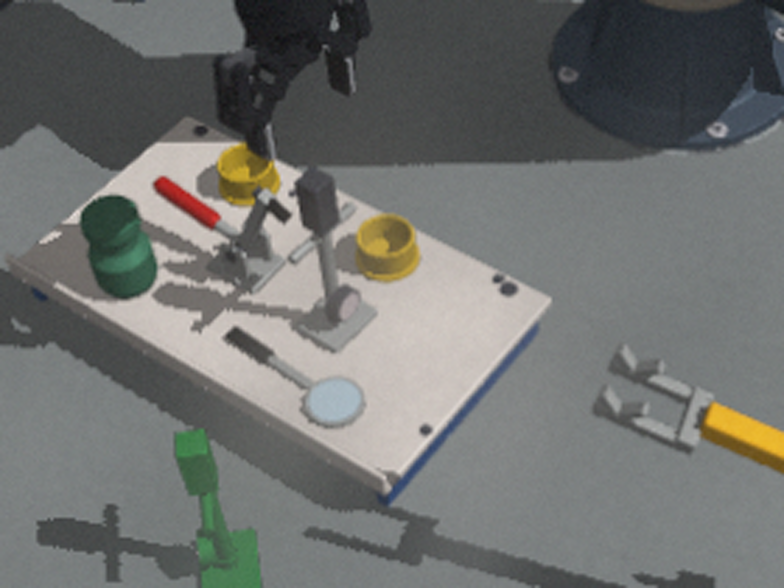

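The fingers straddle the head line (crop 268,155 and 345,85, head at 318,185). The clamp is open, with the handle low at (185,200), and the holder is unmoved. Next I descend and grip.

>>> {"name": "step_arm", "arguments": {
  "steps": [
    [0,0.02,-0.9,0,0,0,-1],
    [0,0.02,-0.9,0,0,0,-1],
    [0,0.02,-0.9,0,0,0,-1],
    [0,0,-0.9,0,0,0,-1],
    [0,0,-0.85,0,0,0,-1],
    [0,0,0,0,0,0,-0.3],
    [0,0,0,0,0,0,0.3],
    [0,0,0,0,0,0,1],
    [0,0,0,0,0,0,1],
    [0,0,0,0,0,0,1]
  ],
  "newtons": 50
}}

```text
time_s: 8.82
eef_pos: [0.5357, -0.0898, 0.2105]
tool_rot: [0.0, 0.747, 0.664, 0.0]
contact_force: [-1.7, -0.3, 5.9]
width: 0.0239
grip_force: 49.4
```

Run:
```python
from h import *
o=get_obs();print(o['eef_pos'],o['width'],o['grip_force'],o['contact_force'],o['torque'])
```

```text
[ 0.53574315 -0.0898355   0.21046645] 0.023865470334688742 49.412416219711304 [-1.74160526 -0.25741029  5.89502152] [-0.02901477  0.44134396  0.06519181]
```

>>> {"name": "step_arm", "arguments": {
  "steps": [
    [0,0,0.3,0,0,0,1],
    [0,0,0.7,0,0,0,1],
    [0,0,0.9,0,0,0,1],
    [0,0,0.9,0,0,0,1],
    [0,0,0.9,0,0,0,1],
    [0,0,0.9,0,0,0,1],
    [0,0,0.7,0,0,0,1],
    [0,0,0.7,0,0,0,1],
    [0,0,0,0,0,0,1],
    [0,0,0,0,0,0,1]
  ]
}}

```text
time_s: 10.07
eef_pos: [0.5354, -0.0898, 0.3294]
tool_rot: [-0.0, 0.747, 0.665, -0.0]
contact_force: [-0.2, 0.0, -8.5]
width: 0.0234
grip_force: 49.9
```

Run:
```python
from h import *
o=get_obs();print(o['eef_pos'],o['width'],o['grip_force'],o['contact_force'],o['torque'])
```

```text
[ 0.53543069 -0.08975441  0.32936587] 0.023434330436119838 49.925896525382996 [-0.20307102  0.0221695  -8.53617741] [ 0.04346555  0.03396481 -0.00606207]
```

>>> {"name": "step_arm", "arguments": {
  "steps": [
    [0.35,0.95,0,0,0,0.3,1],
    [0.35,0.95,0,0,0,0.3,1],
    [0.35,0.95,0,0,0,0.3,1],
    [0.35,0.95,0,0,0,0.3,1],
    [0.35,0.95,0,0,0,0.3,1],
    [0.35,0.95,0,0,0,0.3,1],
    [0.35,0.95,0,0,0,0.3,1],
    [0.35,0.95,0,0,0,0.3,1],
    [0.35,0.95,0,0,0,0.3,1],
    [0.35,0.95,0,0,0,0.3,1]
  ]
}}

```text
time_s: 11.32
eef_pos: [0.606, 0.1015, 0.3297]
tool_rot: [-0.0, 0.639, 0.769, -0.0]
contact_force: [-0.9, -0.4, -8.8]
width: 0.0234
grip_force: 50.0
```

>>> {"name": "step_arm", "arguments": {
  "steps": [
    [0.4,0.8,0,0,0,0,1],
    [0.4,0.8,0,0,0,0,1],
    [0.4,0.8,0,0,0,0,1],
    [0,0.5,0,0,0,0,1],
    [0,0,0,0,0,0,1],
    [0,0,0,0,0,0,1],
    [0,0,0,0,0,0,1]
  ]
}}

```text
time_s: 12.2
eef_pos: [0.6294, 0.1577, 0.33]
tool_rot: [0.0, 0.64, 0.769, 0.0]
contact_force: [0.1, -0.4, -9.2]
width: 0.0234
grip_force: 50.3
```

Run:
```python
from h import *
o=get_obs();print(o['eef_pos'],o['tool_rot'],o['contact_force'],o['torque'])
s=save('scene','scene3');t=save('top','top3')
A=cv2.resize(t['pixels'][170:270,200:330,::-1],(780,600)[:2]);
cv2.imwrite('pics/s3.png',np.hstack([cv2.resize(s['pixels'][130:280,280:430,::-1],(400,400),interpolation=2),cv2.resize(t['pixels'][170:270,220:320,::-1],(400,400),interpolation=2)]))
e=o['eef_pos']
for n,c in(('s',s),('t',t)):
    W=cloud(c)
    box=(abs(W[...,0]-e[0])<.06)&(abs(W[...,1]-e[1])<.035)&(abs(W[...,2]-e[2]+.04)<.012)
    P=W[box]; P=P[abs((P[:,:2]-e[:2])@[.983,.181])>.016]; l=(P[:,:2]-e[:2])@[.983,.181]; s_=(P[:,:2]-e[:2])@[-.181,.983]
    print(n,len(P),np.polyfit(l,s_,1) if len(P)>5 else '',l.min() if len(P) else'',l.max() if len(P) else '',P[:,2].max() if len(P) else '')
```

```text
[0.62942876 0.15768274 0.33001543] [1.56706865e-04 6.39734811e-01 7.68595695e-01 7.00986891e-05] [ 0.12642569 -0.40012518 -9.16364594] [0.00677624 0.00962427 0.00529421]
s 57 [-0.0586776   0.00081504] -0.03675515192667709 0.040078842499149156 0.2974302774580685
t 0
```

View pics/s3.png

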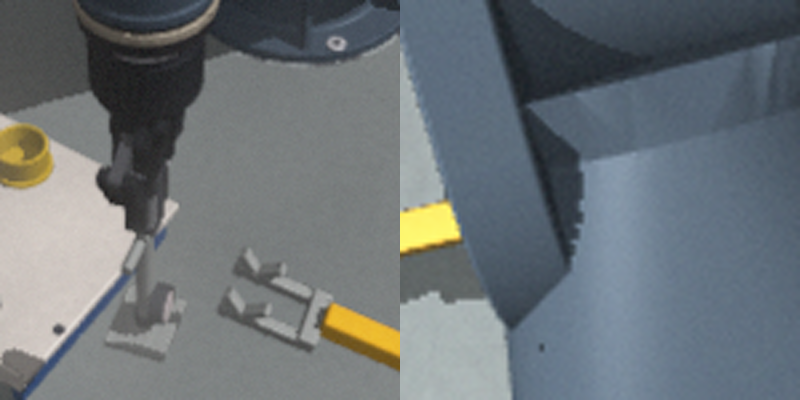

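Front-on the crossbar (crop ~140,260) is level and clear of the fork, and the load reads about 8.7 N. Moving in above the notches.

>>> {"name": "step_arm", "arguments": {
  "steps": [
    [-0.07,0.41,0,0,0,0.03,1],
    [-0.07,0.41,0,0,0,0.03,1],
    [-0.07,0.41,0,0,0,0.03,1],
    [-0.07,0.41,0,0,0,0.03,1],
    [-0.07,0.41,0,0,0,0.03,1],
    [-0.07,0.41,0,0,0,0.03,1],
    [-0.07,0.41,0,0,0,0.03,1],
    [-0.07,0.41,0,0,0,0.03,1],
    [-0.07,0.41,0,0,0,0.03,1],
    [-0.07,0.41,0,0,0,0.03,1]
  ]
}}

```text
time_s: 13.55
eef_pos: [0.6154, 0.2407, 0.3297]
tool_rot: [0.0, 0.628, 0.778, 0.0]
contact_force: [-0.4, 0.2, -8.7]
width: 0.0234
grip_force: 50.2
```

```bash
cat > m.py <<'E'
from h import *
import sys
def forces(n=8):
    F=[]
    for i in range(n):
        c=capture('scene'); F.append(get_obs()['contact_force'])
    F=np.array(F); o=get_obs()
    print('t',o['time_s'],'pos',o['eef_pos'].round(4),'F',F.mean(0).round(2),'sd',F.std(0).round(2),'grip',o['grip_force'],o['width'],'tq',o['torque'].round(2))
    return c
def arm(c):
    W=cloud(c);hsv=cv2.cvtColor(c['pixels'],cv2.COLOR_RGB2HSV)
    y=(hsv[...,0]>15)&(hsv[...,0]<30)&(hsv[...,1]>170)&(W[...,2]>.06)&(W[...,1]>.27)&(W[...,1]<.44)&(W[...,0]>.5)
    P=W[y]; P=P[(P[:,0]>.57)]
    s=(P[:,:2]-[.570,.487])@[.181,-.983]; k=np.round(s/.01); 
    X=np.array([[s[k==i].mean(),np.percentile(P[k==i][:,2],90)] for i in np.unique(k) if (k==i).sum()>15])
    a=np.polyfit(X[:,0],X[:,1],1); print('arm elev',np.arctan(a[0]),'icpt',a[1],len(X))
E
python3 - <<'E'
from m import *
c=forces(6);arm(c);arm(load('scene0'))
cv2.imwrite('pics/s4.png',cv2.resize(c['pixels'][180:310,340:510,::-1],(784,600),interpolation=2))
E
```

```text
t 13.85 pos [0.6156 0.2399 0.3297] F [ 0.01  0.1  -8.62] sd [0.57 0.91 0.57] grip 50.22543489933014 0.02340107125263756 tq [ 0.05 -0.   -0.02]
arm elev 0.24675320187593205 icpt 0.20859998006856553 15
arm elev 0.24837982919818244 icpt 0.20831396212297862 15
```

View pics/s4.png

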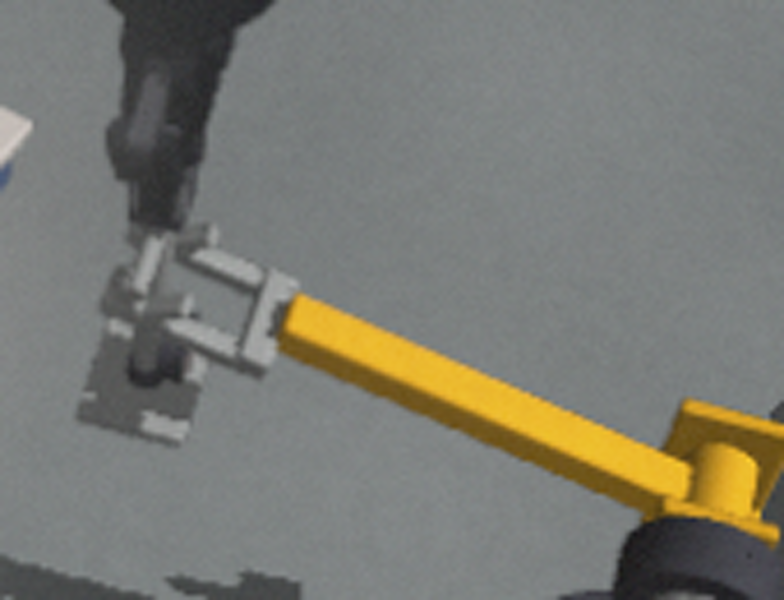

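The crossbar (crop ~150,265) hangs squarely above the notches with the stem between the prongs. Lowering slowly.

>>> {"name": "step_arm", "arguments": {
  "steps": [
    [0,0,-0.15,0,0,0,1],
    [0,0,-0.15,0,0,0,1],
    [0,0,-0.15,0,0,0,1],
    [0,0,-0.15,0,0,0,1],
    [0,0,-0.15,0,0,0,1],
    [0,0,-0.15,0,0,0,1],
    [0,0,-0.15,0,0,0,1],
    [0,0,-0.15,0,0,0,1],
    [0,0,-0.1,0,0,0,1],
    [0,0,0,0,0,0,1]
  ]
}}

```text
time_s: 15.1
eef_pos: [0.6155, 0.2403, 0.3036]
tool_rot: [-0.0, 0.628, 0.778, -0.0]
contact_force: [-1.0, 0.2, -8.6]
width: 0.0238
grip_force: 50.3
```

```bash
python3 -c "
from m import *
arm(forces(6))"
```

```text
t 15.4 pos [0.6155 0.2403 0.3038] F [-0.63  0.77 -9.05] sd [0.57 0.51 0.3 ] grip 50.27427077293396 0.023404999441824097 tq [ 0.14  0.15 -0.04]
arm elev 0.23442405450355852 icpt 0.2080528755760001 15
```

>>> {"name": "step_arm", "arguments": {
  "steps": [
    [0.005,-0.035,-0.15,0,0,0,1],
    [0.005,-0.033,-0.15,0,0,0,1],
    [0.005,-0.03,-0.15,0,0,0,1],
    [0.005,-0.03,-0.15,0,0,0,1],
    [0.005,-0.027,-0.15,0,0,0,1],
    [0.005,-0.025,-0.15,0,0,0,1],
    [0.005,-0.023,-0.15,0,0,0,1],
    [0.005,-0.02,-0.15,0,0,0,1],
    [0.005,-0.02,-0.15,0,0,0,1],
    [0.005,-0.018,-0.15,0,0,0,1]
  ]
}}

```text
time_s: 16.65
eef_pos: [0.6165, 0.235, 0.2736]
tool_rot: [0.0, 0.628, 0.778, 0.0]
contact_force: [0.7, 1.3, -7.2]
width: 0.0231
grip_force: 50.5
```

```bash
python3 -c "
from m import *
arm(forces(6))"
```

```text
t 16.95 pos [0.6165 0.235  0.2738] F [ 0.97  1.99 -6.54] sd [0.64 0.35 0.5 ] grip 50.52963674068451 0.02336130937472752 tq [ 0.55 -0.05 -0.02]
arm elev 0.11980580695214633 icpt 0.2079150710301428 16
```

>>> {"name": "step_arm", "arguments": {
  "steps": [
    [-0.01,0.05,-0.15,0,0,0,1],
    [0.002,-0.016,-0.15,0,0,0,1],
    [0.002,-0.014,-0.15,0,0,0,1],
    [0.002,-0.012,-0.15,0,0,0,1],
    [0.002,-0.01,-0.15,0,0,0,1],
    [0.002,-0.01,-0.15,0,0,0,1],
    [0.002,-0.008,-0.15,0,0,0,1],
    [0.002,-0.006,-0.15,0,0,0,1],
    [0,-0.004,-0.15,0,0,0,1],
    [0,-0.002,-0.15,0,0,0,1]
  ]
}}

```text
time_s: 18.2
eef_pos: [0.6166, 0.2344, 0.2436]
tool_rot: [0.0, 0.628, 0.778, 0.0]
contact_force: [-0.9, 4.8, -3.6]
width: 0.0238
grip_force: 50.9
```

```bash
python3 -c "
from m import *
arm(forces(6))"
```

```text
t 18.5 pos [0.6166 0.2344 0.2438] F [-0.18  4.4  -4.01] sd [0.4  0.63 0.25] grip 50.828627943992615 0.023346859734150117 tq [ 1.11  0.11 -0.1 ]
arm elev 0.013159878279896758 icpt 0.20743585385216956 16
```

>>> {"name": "step_arm", "arguments": {
  "steps": [
    [-0.007,0.04,0,0,0,0,1],
    [-0.007,0.04,0,0,0,0,1],
    [-0.007,0.04,0,0,0,0,1],
    [-0.007,0.04,0,0,0,0,1],
    [0,0,0,0,0,0,1]
  ]
}}

```text
time_s: 19.12
eef_pos: [0.6164, 0.2357, 0.2436]
tool_rot: [0.001, 0.628, 0.778, -0.001]
contact_force: [2.1, -11.1, -3.1]
width: 0.0233
grip_force: 50.9
```

Run:
```python
from m import *
c=forces(5);arm(c)
cv2.imwrite('pics/s5.png',cv2.resize(c['pixels'][190:310,350:510,::-1],(800,600),interpolation=2))
```

```text
t 19.375 pos [0.6164 0.2356 0.2436] F [  1.26 -10.88  -3.88] sd [0.37 0.28 0.26] grip 50.897045731544495 0.02351298664648641 tq [-2.65 -0.46 -0.26]
arm elev 0.00819486316345283 icpt 0.207938552394206 16
```

View pics/s5.png

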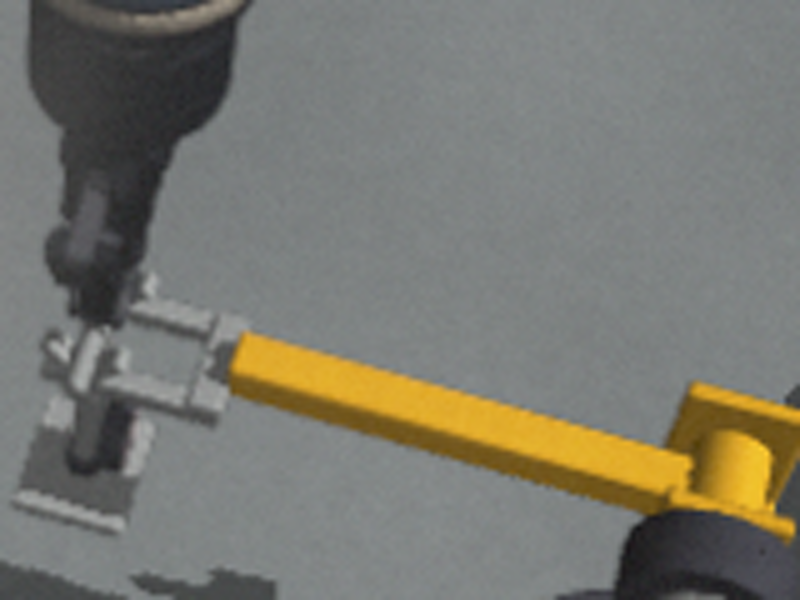

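The crossbar (crop ~85,365) lies in both notches. The fork now pushes it outward, so I back off about 2 mm and keep sinking along the arc.

>>> {"name": "step_arm", "arguments": {
  "steps": [
    [0.01,-0.055,0,0,0,0,1],
    [0.01,-0.055,-0.1,0,0,0,1],
    [0,0.003,-0.15,0,0,0,1],
    [0,0.005,-0.15,0,0,0,1],
    [-0.001,0.006,-0.15,0,0,0,1],
    [-0.001,0.007,-0.15,0,0,0,1],
    [-0.001,0.008,-0.15,0,0,0,1],
    [-0.002,0.009,-0.15,0,0,0,1],
    [-0.002,0.011,-0.15,0,0,0,1],
    [-0.002,0.012,-0.15,0,0,0,1]
  ]
}}

```text
time_s: 20.62
eef_pos: [0.6163, 0.2364, 0.2175]
tool_rot: [0.0, 0.628, 0.778, -0.0]
contact_force: [-0.5, -5.7, -2.6]
width: 0.0236
grip_force: 51.0
```

```bash
python3 -c "
from m import *
arm(forces(6))"
```

```text
t 20.925 pos [0.6163 0.2364 0.2178] F [ 0.04 -5.25 -2.49] sd [0.41 0.44 0.56] grip 51.0624235868454 0.023675962321578554 tq [-1.28 -0.1  -0.08]
arm elev -0.09005018359894354 icpt 0.20753696740776678 16
```

>>> {"name": "step_arm", "arguments": {
  "steps": [
    [0.01,-0.06,0,0,0,0,1],
    [-0.003,0.016,-0.15,0,0,0,1],
    [-0.003,0.017,-0.15,0,0,0,1],
    [-0.003,0.018,-0.15,0,0,0,1],
    [-0.003,0.019,-0.15,0,0,0,1],
    [-0.004,0.02,-0.15,0,0,0,1],
    [-0.004,0.021,-0.15,0,0,0,1],
    [-0.004,0.022,-0.15,0,0,0,1],
    [-0.004,0.023,-0.15,0,0,0,1],
    [0,0,0,0,0,0,1]
  ]
}}

```text
time_s: 22.18
eef_pos: [0.6159, 0.2387, 0.1936]
tool_rot: [-0.0, 0.628, 0.778, 0.0]
contact_force: [-0.7, 2.8, 0.2]
width: 0.0234
grip_force: 51.4
```

```bash
python3 -c "
from m import *
arm(forces(10))"
```

```text
t 22.675 pos [0.616  0.2386 0.1938] F [0.05 3.67 0.84] sd [0.47 0.51 0.39] grip 51.49293065071106 0.02335793195859213 tq [ 1.12 -0.05 -0.11]
arm elev -0.1787298217529541 icpt 0.20741980668833176 15
```

>>> {"name": "step_arm", "arguments": {
  "steps": [
    [-0.006,0.035,0,0,0,0,1],
    [0,0,0,0,0,0,1],
    [0,0,0,0,0,0,1]
  ]
}}

```text
time_s: 23.05
eef_pos: [0.6159, 0.2389, 0.1936]
tool_rot: [0.0, 0.628, 0.778, -0.0]
contact_force: [1.8, -0.0, 0.0]
width: 0.0233
grip_force: 51.5
```

```bash
python3 -c "
from m import *
arm(forces(12))"
```

```text
t 23.65 pos [0.6159 0.239  0.1937] F [ 2.14 -1.84 -0.46] sd [0.42 0.7  0.66] grip 51.278557777404785 0.023212347026496542 tq [-0.66 -0.69 -0.18]
arm elev -0.18315019057483126 icpt 0.20769055436189593 15
```

>>> {"name": "step_arm", "arguments": {
  "steps": [
    [0.01,-0.012,-0.05,0,0,0,1],
    [0.01,0,-0.05,0,0,0,1],
    [0,0,0,0,0,0,1]
  ]
}}

```text
time_s: 24.02
eef_pos: [0.6159, 0.2392, 0.1915]
tool_rot: [-0.0, 0.628, 0.778, -0.0]
contact_force: [-1.2, 1.2, 0.0]
width: 0.0235
grip_force: 51.4
```

```bash
python3 -c "
from m import *
arm(forces(16))"
```

```text
t 24.825 pos [0.6161 0.2391 0.1917] F [-3.02  1.77  0.62] sd [0.95 0.77 0.39] grip 51.432772278785706 0.023709640010997155 tq [ 0.71  0.94 -0.19]
arm elev -0.19109892099283277 icpt 0.20784377267799073 15
```

>>> {"name": "step_arm", "arguments": {
  "steps": [
    [-0.012,0.008,0.03,0,0,0,1],
    [0,0,0.02,0,0,0,1],
    [0,0,0,0,0,0,0.7],
    [0,0,0,0,0,0,0.55]
  ],
  "newtons": 20
}}

```text
time_s: 25.32
eef_pos: [0.616, 0.239, 0.1927]
tool_rot: [0.0, 0.628, 0.778, -0.0]
contact_force: [-1.9, -0.3, 0.9]
width: 0.0231
grip_force: 51.4
```

```bash
python3 -c "
from m import *
arm(forces(12))"
```

```text
t 25.925 pos [0.616  0.2391 0.1927] F [-1.79 -0.34  0.09] sd [0.62 0.55 0.5 ] grip 51.40066087245941 0.02357716176927655 tq [-0.15  0.32 -0.21]
arm elev -0.1845684499585516 icpt 0.20767559556688728 15
```

>>> {"name": "step_arm", "arguments": {
  "steps": [
    [0,0,0,0,0,0,0.5],
    [0,0,0,0,0,0,0.47],
    [0,0,0,0,0,0,0.45]
  ]
}}

```text
time_s: 26.3
eef_pos: [0.616, 0.2391, 0.1927]
tool_rot: [0.0, 0.628, 0.778, -0.0]
contact_force: [-0.9, -1.8, 0.3]
width: 0.0238
grip_force: 34.5
```

>>> {"name": "step_arm", "arguments": {
  "steps": [
    [0,0,0,0,0,0,0.44],
    [0,0,0,0,0,0,0.43]
  ]
}}

```text
time_s: 26.55
eef_pos: [0.6161, 0.2392, 0.1928]
tool_rot: [0.0, 0.628, 0.778, 0.0]
contact_force: [0.6, -0.6, -0.9]
width: 0.0248
grip_force: 1.3
```

```bash
python3 -c "
from m import *
arm(forces(6))"
```

```text
t 26.85 pos [0.6161 0.2392 0.1928] F [ 0.66 -0.07 -0.21] sd [0.49 0.38 0.36] grip 1.012691706418991 0.024720081927987164 tq [-0.04 -0.2   0.02]
arm elev -0.18176538228386235 icpt 0.20742913467273627 15
```

>>> {"name": "step_arm", "arguments": {
  "steps": [
    [0,0,0,0,0,0,0.425],
    [0,0,0,0,0,0,0.42],
    [0,0,0,0,0,0,0.41],
    [0,0,0,0,0,0,0.4],
    [0,0,0,0,0,0,0.38],
    [0,0,0,0,0,0,0.34],
    [0,0,0,0,0,0,0.28],
    [0,0,0,0,0,0,0.2],
    [0,0,0,0,0,0,0.1]
  ]
}}

```text
time_s: 27.98
eef_pos: [0.616, 0.2391, 0.1927]
tool_rot: [-0.0, 0.628, 0.778, -0.0]
contact_force: [-0.4, 0.1, -0.7]
width: 0.0388
grip_force: 0.0
```

Run:
```python
from m import *
c=forces(4);arm(c)
cv2.imwrite('pics/s6.png',cv2.resize(c['pixels'][190:310,350:510,::-1],(800,600),interpolation=2))
```

```text
t 28.175 pos [0.6159 0.2391 0.1927] F [-0.33 -0.02  0.13] sd [0.12 0.21 0.39] grip 0.0 0.038112050987344735 tq [ 0.02  0.06 -0.05]
arm elev -0.1831148548142404 icpt 0.2072053121136875 15
```

View pics/s6.png

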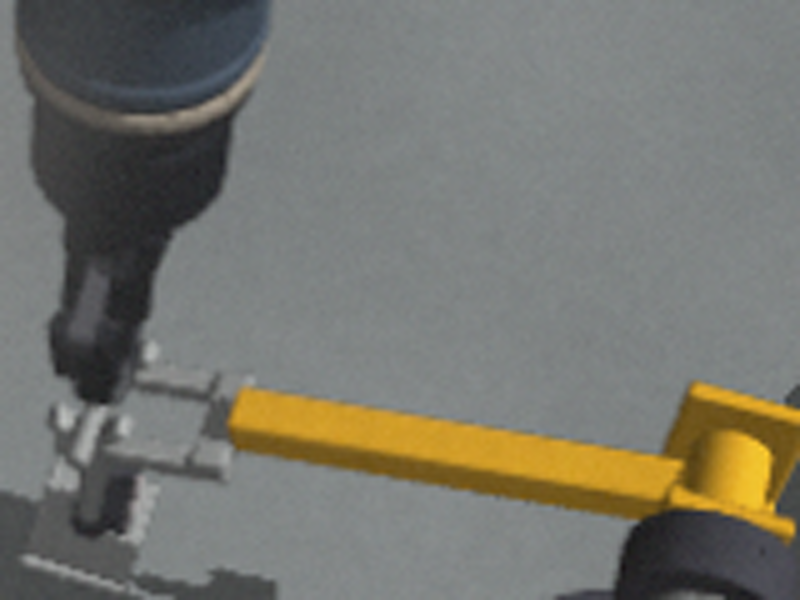

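The holder is released and hangs in the notches (crossbar at crop ~85,435) with the arm steady. Opening a little more and retreating straight up.

>>> {"name": "step_arm", "arguments": {
  "steps": [
    [0,0,0,0,0,0,0],
    [0,0,0,0,0,0,-0.3],
    [0,0,0,0,0,0,-0.3],
    [0,0,0.4,0,0,0,-0.3],
    [0,0,0.8,0,0,0,-0.3],
    [0,0,1,0,0,0,-0.3],
    [0,0,1,0,0,0,-0.3],
    [0,0,1,0,0,0,-0.3],
    [0,0,1,0,0,0,-0.3],
    [0,0,1,0,0,0,-0.3]
  ]
}}

```text
time_s: 29.42
eef_pos: [0.6159, 0.2391, 0.318]
tool_rot: [0.0, 0.628, 0.778, 0.0]
contact_force: [-0.2, -0.2, -0.2]
width: 0.0552
grip_force: 0.0
```

>>> {"name": "step_arm", "arguments": {
  "steps": [
    [0,0,0.5,0,0,0,-0.3],
    [0,0,0,0,0,0,-0.3],
    [0,0,0,0,0,0,-0.3],
    [0,0,0,0,0,0,-0.3],
    [0,0,0,0,0,0,-0.3],
    [0,0,0,0,0,0,-0.3]
  ]
}}

```text
time_s: 30.18
eef_pos: [0.6159, 0.2391, 0.3266]
tool_rot: [-0.0, 0.628, 0.778, -0.0]
contact_force: [0.6, -0.0, 0.2]
width: 0.0558
grip_force: 0.0
```

Run:
```python
from m import *
c=forces(3);arm(c)
cv2.imwrite('pics/s7.png',cv2.resize(c['pixels'][120:330,150:430,::-1],(800,600),interpolation=2))
```

```text
t 30.325 pos [0.6159 0.2391 0.3267] F [-0.62  0.09  0.23] sd [0.21 0.33 0.1 ] grip 0.0 0.05529349650457452 tq [ 0.   -0.01  0.04]
arm elev -0.18764835007528796 icpt 0.20771779754376352 15
```

View pics/s7.png

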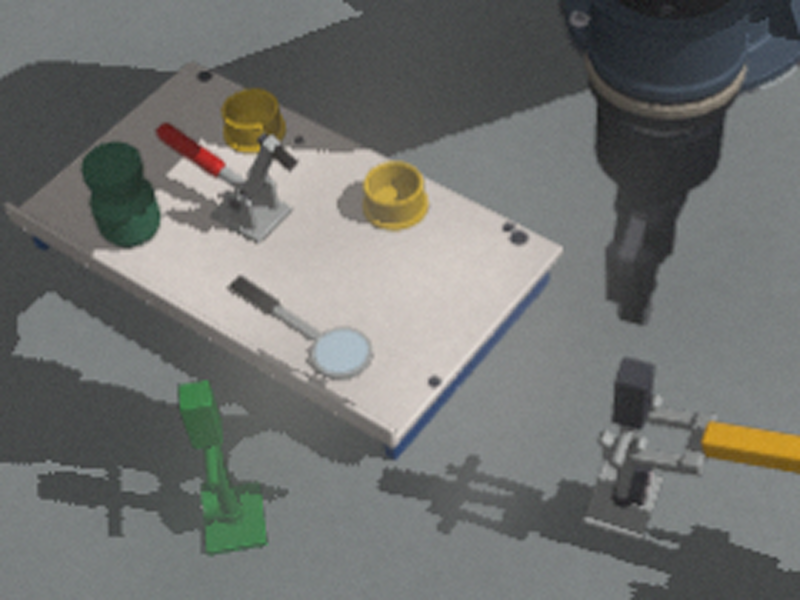

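The holder hangs upright in the fork (head at crop 633,390) with the gripper clear. The clamp is open and the bystanders haven't moved, so I'm handing in.

```bash
python3 -c "
from station import finish_job
print(finish_job())"
```

```text
the job is handed in; nothing more can be done
None
```

The job is handed in at about 30 s of the 72 s allowed; the judge returned no verdict, but the last picture shows the holder hanging upright and released in both notches with the arm still, the gripper clear, the clamp open (about 1.06 rad) and the other things unmoved.

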